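Set a carrom-stand leg to its mark and clamp it

ROBOT

A 6-joint arm with a two-finger parallel gripper is mounted at the origin on the work surface. World frame = base frame: x ahead of the robot, y to its left, z up, the work surface at z = 0. Lengths are in m, angles in rad, forces in N, time in s.
With the tool pointing down it reaches from about 0.375 to 0.9 m from the base axis. Payload 3.1 kg.
Tool frame: the origin (TCP) lies midway between the tips of the shut fingers; the grasp point (between the pads) lies robot.grip_point_offset behind it (robot.grip_point_offset is the distance from the TCP to the grasp point, in m); z points along the fingers, y is the direction in which the jaws open and shut (so a half turn about z gives the same grasp; the last joint's range is limited). The gripper opens to 87 mm and grips with 3 to 60 N. Pads are 19 mm wide; open, the fingers measure 117 mm over their backs; the gripper's body (75 mm by 190 mm) begins 51 mm behind the grasp point.
Start: joints at [1.131, 0.527, 1.433, -0, 1.181, -0.178], TCP at [0.161, 0.604, 0.183] pointing down, gripper open.
Joint ranges: [-3.08, 3.08], [-0.75, 2.2], [0.22, 2.44], [-1.43, 4.57], [0, 2.65], [-2.85, 2.85]. Speed limits (rad/s): [2.79, 2.79, 3.14, 3.14, 3.14, 3.14].

INTERFACE

Orientations are given as a unit quaternion [x, y, z, w].
In Python, from rig import robot, cams, hand_in gives the robot as it stands. The module is installed in compiled form; this text tells all that it offers.
- The arm moves only by the tool send_rows, never from a script. Its argument "steps" is one flat list of numbers, 5 for each row, row after row: the finger opening in m, from 0 to 0.087, then the shift along the tool's x, y, z in m, then the turn about the tool's z in rad. A call has 1 to 8 rows; each row is the pose to reach, as a shift and turn from the pose measured when the call began, along the tool's axes at that moment; what a row does not reach only later rows make up. A row lasts 1/8 s, in which the tool goes at most 62.5 mm and 10.7 degrees, less where a joint would pass 70% of its speed; a pose out of reach is approached as far as the arm can. A call with a gripper value outside its range is refused whole. The fingers move at their own pace and stop on an object; "force" is the grip in N (left out, the last holds). Time passes only in rows, so rows that repeat a pose let the fingers close. It gives the time, the measured TCP pose, the force and the opening at its end, in the units of the state.
- robot.get_obs(): the state, without advancing time (a new reading comes with each control period).
- cams.camera(name): name is "scene" or "top"; returns a dict with "color" (400x640x3 uint8, red, green, blue), "range_z" (400x640 float32, m along the optical axis (not along the pixel's ray), 0 where there is no reading), "intrinsics" (3x3 intrinsics, pixels), "extrinsics" (4x4, takes a point from camera to world coordinates). Camera axes: x right, y down, z forward; pixel columns grow to the right and rows downward; lengths in m; the calibration is good to about 2 mm. A picture is of the moment at which its call begins.
- hand_in(): hands the job in, once; it reports no verdict.
The state is a dict: "time": time; "q": joint angles; "joint_velocities": joint speeds; "joint_torque": joint torques, N m; "position": TCP position; "tool_rot": TCP orientation; "ft_force": force on the tool from outside, world axes, zero at the start; "moment": the same for the moment, N m; "grip_width": finger opening in m.
Only numpy, scipy, OpenCV 4.12 (cv2) and the standard library are available. Lean on these libraries where they do the work, as an engineer would, in place of code of your own. Each camera call takes 0.05 s, during which the arm holds its last target.

TASK

Get the carrom stand's leg ready on its bamboo rest: first press the round cap on the tube's housing down until it is fully home, then draw the sliding leg out by its crossbar against its spring until its pointer lines up with the brass length mark. Holding the leg there, slide the brass cam lever fully closed against its stop by squeezing it towards the leg's black cheek plate, and finish still pinching lever and cheek together with the leg on its mark: do not let go at the end. Do not close the lever before the leg is on its mark, and leave the pot, striker, ring and coin where they are.

Things in the scene. Friction and masses are not known exactly. Their poses are not given: they have to be found in the camera images.
- rest: Fixed bamboo slab 110 x 360 x 18 mm on the work surface; origin: centre of its underside. +y: the way the leg is drawn out; +x: the side with mark and cam lever. All heights z are above the work surface. A telescopic leg lies along y at x 0, z 34 mm: fixed outer tube (26 mm thick, y -170 to -50) with a 44 mm square housing at y -115, top at z 60 mm, and a sliding steel inner leg.
- cap_top (a point): Centre of the top face of the black round cap (32 mm across, 7 mm thick) on the housing. Fully home its underside is flush on the housing and this point is at z = 67 mm; at the start it stands 5 to 8 mm higher.
- cap (a joint): Travel of the cap, in m: grows as it is pressed down, 0.008 = fully home against a hard stop. Stiff push fit: about 7 N to move, stays where left.
- leg (a joint): How far the leg is drawn out, in m: 0 = fully in (as at the start), grows along the rest's +y, stop at 0.100. A spring pulls it back in with 4 to 5 N at all times, so it slides home if let go. Fingers bearing on the crossbar from its inner side (rest -y) can draw it out while straddling cheek and tab; closing them along the rest's x then closes the lever.
- leg_bar (a point): Centre of the leg's crossbar, a steel round bar 12 mm thick, 110 mm long, lying along the rest's x at z 72 mm on a 16 mm wide stem. Moves with the leg (rest x 0, y +4 mm with the leg fully in). Cheek and lever tab stand behind it (rest -y side), 10 to 46 mm from its centreline; behind and beside them nothing stands higher than z 48 mm within 40 mm.
- cheek (a point): Black upright plate fixed to the leg, 7 mm thick in x, 36 mm long in y, top at z 96 mm; this point: on its outer face (to be pinched, rest x -25 mm), centred in y (28 mm behind the crossbar's centre), z 72 mm. It does not give in x. Stands on the leg's black carriage block, 48 x 48 mm, top at z 44 mm.
- thumb_tab (a point): Upright brass tab of the cam lever, opposite the cheek, riding on the leg: 7 mm thick in x, 36 mm long in y, z 46 to 99 mm. This point: on its outer face, centred in y, z 72 mm; rest x +25 mm open, +11 mm closed. Cheek and tab measure 50 mm over their outer faces when open, 36 mm closed, then centred on rest x -7 mm, where the pinch should centre. A brass cam disc, top at z 58 mm, lies between them.
- lever (a joint): Travel of the cam lever, in m: 0 = open (at the start), grows as the tab slides towards the cheek (rest -x), 0.014 = fully closed against a hard stop. Friction about 5 N; stays where left.
- leg_index (a point): Tip of the pointer on the sliding leg, a thin 3 mm fin pointing to rest +x at z = 34 mm, 61 mm ahead (rest +y) of the crossbar's centre. Set right when its y in the rest's frame equals the mark's.
- mark: Fixed brass length mark, 13 mm high, on the rest's upper face beside the leg, with a 3 mm fin that points to the leg (rest -x); origin at the fin's line, at the foot; axes parallel to the rest's. Lies 45 to 85 mm further out along rest y than the pointer's starting place.
- pot: Jute-brown ceramic pot, 72 mm across, 70 mm high, on the work surface; origin at its underside centre. Leave alone.
- striker: Teal striker disc, 41 mm across, 10 mm thick; origin at its underside centre. Leave alone.
- pocket_ring: Copper ring, 54 mm across, 8 mm high; origin at its underside centre. Leave alone.
- coin: Ivory coin, 32 mm across, 8 mm thick; origin at its underside centre. Leave alone.

How it is judged:
On the way, in this order (a step that is already met when the one before it is completed fails the run):
1. cap pressed fully home, leg still in and lever still open (value of joint cap above 0.0065 m and value of joint leg below 0.015 m and value of joint lever below 0.005 m), for 0.2 s.
2. leg held on its mark with the lever still open (y of leg_index in the frame of mark between -0.004 and 0.004 m and value of joint lever below 0.005 m and value of joint cap above 0.0065 m), for 0.2 s.
At the end, for the whole second after the job is handed in: Cap within 1.5 mm of home, leg pointer within 4 mm of the mark, cam lever within 1.5 mm of fully closed, the fingers still pinching the cheek and the lever's tab with more than 2 N each, bystanders within 30 mm of their places (value of joint cap above 0.0065 m and y of leg_index in the frame of mark between -0.004 and 0.004 m and value of joint lever above 0.0125 m and contact force between the fingers and cheek_plate above 2 N and contact force between the fingers and lever above 2 N and distance of each of pot, striker, pocket_ring, coin from where it was at the start of the episode below 0.03 m); the arm keeps its last pose, push and grip.
It fails at once if lever closed while the leg is off its mark (value of joint lever above 0.007 m and not (y of leg_index in the frame of mark between -0.006 and 0.006 m)).
It fails at once if a bystander disturbed (distance of any of pot, striker, pocket_ring, coin from where it was at the start of the episode above 0.03 m).
It also fails if it takes over 42 s, if anything falls off the work surface, if the arm or the gripper's body presses on something with over 40 N, if the wrist force passes 120 N, or if a joint passes its speed limit or range.

## Working session

There is one attempt and no reset: what is moved stays moved. The work goes in short steps, Python scripts to look and compute and a tool call to move; the robot and the scene stay as the last step left them, time stands still between calls to the robot, and variables do not carry over. Pictures are saved under pics/ and viewed, and the job is handed in when it is done.

Besides the shell and the picture viewer there is one more tool, called after ">>>" by a JSON object that holds its "name" and its "arguments", one argument or row to a line. send_rows: Moves the arm, as the interface text tells. Its arguments: {"type":"object","properties":{"steps":{"type":"array","items":{"type":"number"}},"force":{"type":"number"}},"required":["steps"]}

```bash
mkdir -p pics
python3 - <<'E'
from rig import robot,cams
import cv2,numpy as np
o=robot.get_obs()
for k,v in o.items(): print(k,np.round(v,4))
print(robot.grip_point_offset)
for n in("scene","top"):
    c=cams.camera(n); cv2.imwrite(f"pics/{n}0.png",c["color"][:,:,::-1]); np.savez(f"{n}0.npz",**c)
    print(n,np.round(c["intrinsics"],1).tolist(),np.round(c["extrinsics"],3).tolist())
E
```

```text
time 0.0
q [ 1.1315  0.5284  1.4339  0.      1.1814 -0.1785]
joint_velocities [ 0.0016  0.0005 -0.0004  0.0007 -0.0011  0.0014]
joint_torque [-6.00000e-04 -4.40043e+01 -1.76591e+01  6.32000e-02  5.84000e-02
 -2.00000e-04]
position [0.1608 0.6031 0.1816]
tool_rot [ 1.300e-01  9.915e-01 -1.000e-03 -3.000e-04]
ft_force [-0.9503  0.0157 -1.1036]
moment [ 0.0253  0.0171 -0.0204]
grip_width 0.0868
0.0187
scene [[436.2, 0.0, 329.5], [0.0, 436.2, 199.0], [0.0, 0.0, 1.0]] [[-0.71, 0.424, -0.562, 0.947], [0.704, 0.446, -0.552, 0.296], [0.017, -0.788, -0.615, 0.481], [0.0, 0.0, 0.0, 1.0]]
top [[395.0, 0.0, 310.8], [0.0, 395.0, 198.8], [0.0, 0.0, 1.0]] [[-0.013, -0.987, 0.158, 0.481], [-0.999, 0.02, 0.045, -0.065], [-0.047, -0.157, -0.986, 0.732], [0.0, 0.0, 0.0, 1.0]]
```

View pics/scene0.png

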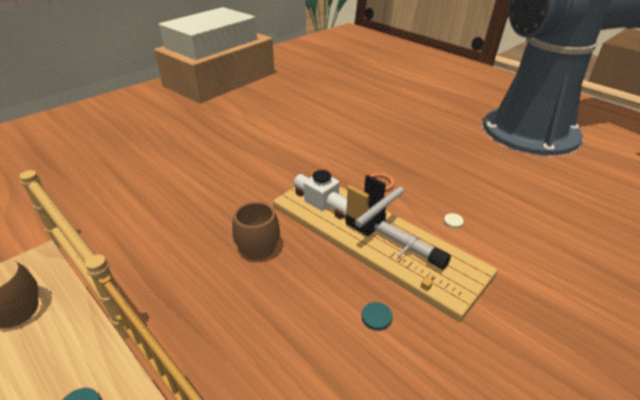

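View pics/top0.png

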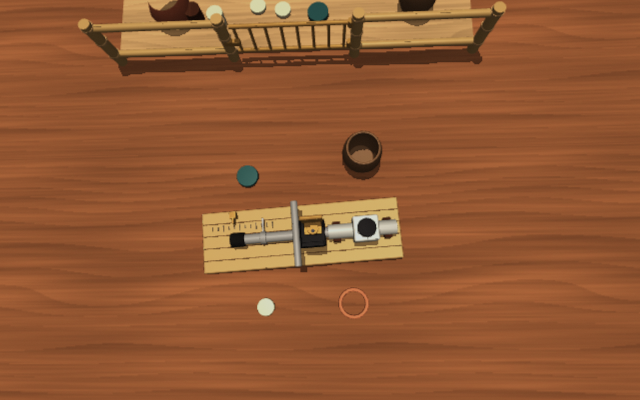

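Run:
```python
import cv2,numpy as np
c=np.load("top0.npz"); im=c["color"][185:285,190:415,::-1]
cv2.imwrite("pics/topc.png",cv2.resize(im,None,fx=3.5,fy=3.5,interpolation=cv2.INTER_CUBIC))
c=np.load("scene0.npz"); im=c["color"][160:320,265:505,::-1]
cv2.imwrite("pics/scenec.png",cv2.resize(im,None,fx=3.3,fy=3.3,interpolation=cv2.INTER_CUBIC))
```

```text
(no output)
```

View pics/topc.png

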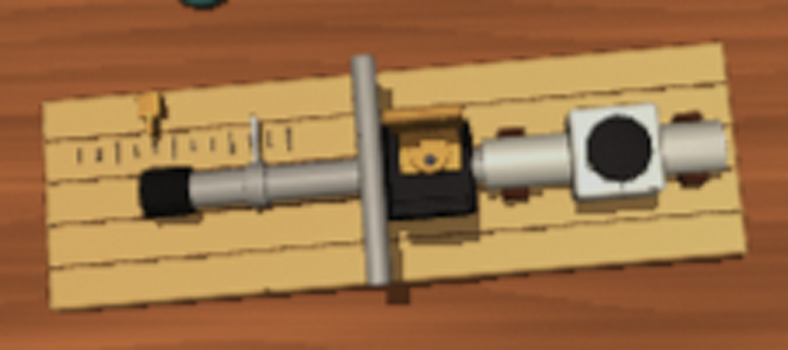

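View pics/scenec.png

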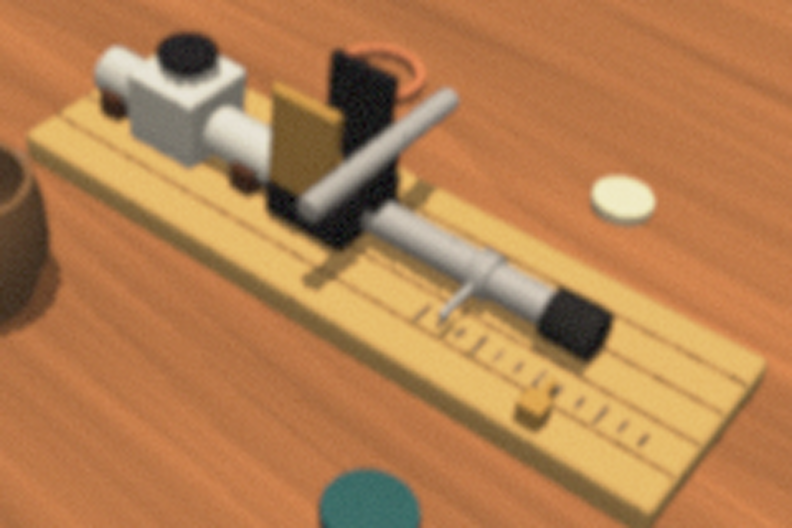

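```bash
cat > h.py <<'E'
import numpy as np,cv2
def ray(c,u,v,z):
    K=c["intrinsics"];T=c["extrinsics"]
    d=T[:3,:3]@np.linalg.inv(K)@np.array([u,v,1.]);p=T[:3,3]
    return p+d*(z-p[2])/d[2]
def fit(L,W):
    L=np.array(L);W=np.array(W);lm,wm=L.mean(0),W.mean(0)
    U,S,V=np.linalg.svd((L-lm).T@(W-wm));R=V.T@np.diag([1,np.linalg.det(V.T@U.T)])@U.T
    return R,wm-R@lm
E
python3 - <<'E'
from h import *
c=np.load("top0.npz");s=np.load("scene0.npz")
t=lambda u,v,z:ray(c,190+(u-1.25)/3.5,185+(v-1.25)/3.5,z)
sc=lambda u,v,z:ray(s,265+(u-1.15)/3.3,160+(v-1.15)/3.3,z)
L=[(.055,.18),(.055,-.18),(-.055,-.18),(-.055,.18)]
W=[t(u,v,.018)[:2] for u,v in[(42,102),(721,43),(745,255),(50,309)]]
R,p=fit(L,W); print(R,p,np.degrees(np.arctan2(R[1,0],R[0,0])))
print("res mm",np.round(1e3*((np.array(W)-p)@R-np.array(L)),1).tolist())
loc=lambda w:np.round(1e3*((w[:2]-p)@R),1)
for n,u,v,z in[("cap",619,148,.0735),("bar1",363,56,.075),("bar2",378,283,.075),("ptr",254,120,.034),("mark20",153,138,.020),("mark31",153,138,.031),("house",617,152,.06)]: print(n,loc(t(u,v,z)),t(u,v,z))
for n,u,v,z in[("ptr",442,318,.034),("bar1",312,207,.072),("bar2",452,98,.072),("mark31",552,388,.031),("mark24",552,388,.024),("cap",188,52,.0735),
 ("cR",765,360,.018),("cB",648,517,.018),("cL",28,138,.018)]: print("S",n,loc(sc(u,v,z)))
for n in"top","scene":
    c=np.load(n+"0.npz");K=c["intrinsics"];T=c["extrinsics"];Z=c["range_z"]
    v,u=np.nonzero(Z>0);P=(np.linalg.inv(K)@np.c_[u,v,np.ones(len(u))].T*Z[v,u]).T@T[:3,:3].T+T[:3,3]
    l=(P[:,:2]-p)@R
    m=(abs(l[:,0])<.05)&(abs(l[:,1])<.17)
    a=m&(abs(P[:,2]-.018)<.004); print(n,"slab z",P[a,2].mean(), "table",np.median(P[(abs(l[:,0])<.15)&(abs(l[:,0])>.07),2]))
    cp=m&(np.hypot(l[:,0],l[:,1]+.115)<.02)&(P[:,2]>.066); print("cap",cp.sum(),np.median(P[cp],0), l[cp].mean(0))
    mk=(l[:,0]>.015)&(l[:,0]<.05)&(l[:,1]>.1)&(l[:,1]<.16)&(P[:,2]>.022)
    print(np.c_[u,v,1e3*l,1e3*P[:,2]][mk].round(1).tolist())
    bb=(abs(l[:,0])<.06)&(l[:,1]>-.005)&(l[:,1]<.015)&(P[:,2]>.065);print("bar",l[bb].mean(0),P[bb].mean(0))
E
```

```text
[[ 0.99782546 -0.06591172]
 [ 0.06591172  0.99782546]] [ 0.52944339 -0.01191252] 3.779202894594039
res mm [[-1.1, -1.4], [-0.5, 1.5], [0.4, 1.7], [1.2, -1.8]]
cap [   0.3 -115.1] [ 0.53728631 -0.12671272  0.0735    ]
bar1 [54.6  3. ] [ 0.58367596 -0.00527711  0.075     ]
bar2 [-53.8   3.7] [ 0.47556234 -0.01171526  0.075     ]
ptr [33.  64.4] [0.55811145 0.05448315 0.034     ]
mark20 [ 29.7 120.1] [0.55116779 0.10988264 0.02      ]
mark31 [ 28.4 117.5] [0.55008707 0.10718577 0.031     ]
house [  -0.5 -115.3] [ 0.53651479 -0.12695282  0.06      ]
S ptr [35.5 66.4]
S bar1 [51.9  4.6]
S bar2 [-55.6   4.7]
S mark31 [ 35.6 121.9]
S mark24 [ 29.4 119.4]
S cap [   3.3 -112.1]
S cR [-53.2 178.2]
S cB [ 57.  180.2]
S cL [  57.9 -173.9]
top slab z 0.017754184552534604 table -0.00021970176091412608
cap 282 [ 0.53809909 -0.12614616  0.07326408] [ 0.00103153 -0.11452201]
[[229.0, 213.0, 49.3, 124.6, 30.2], [230.0, 213.0, 48.9, 122.4, 31.9], [231.0, 213.0, 48.8, 120.8, 31.1], [232.0, 213.0, 48.8, 119.2, 30.2], [233.0, 213.0, 48.5, 117.1, 31.3], [234.0, 213.0, 48.3, 115.2, 31.4], [235.0, 213.0, 48.
[... 3574 characters left out ...]
.7], [431.0, 282.0, 44.6, 125.7, 31.8], [432.0, 282.0, 42.7, 126.3, 30.6], [426.0, 283.0, 49.7, 121.2, 30.6], [427.0, 283.0, 50.0, 122.7, 31.9], [428.0, 283.0, 48.0, 123.3, 30.8], [429.0, 283.0, 46.9, 124.2, 30.5], [430.0, 283.0, 45.3, 124.9, 29.7], [431.0, 283.0, 44.2, 125.9, 29.5], [432.0, 283.0, 41.0, 126.0, 26.9], [428.0, 284.0, 48.8, 123.9, 29.9], [429.0, 284.0, 48.9, 125.3, 31.0], [430.0, 284.0, 47.0, 125.9, 29.9], [431.0, 284.0, 44.5, 126.3, 28.1], [430.0, 285.0, 46.9, 126.2, 28.0], [431.0, 285.0, 44.4, 126.6, 26.2], [430.0, 286.0, 48.4, 127.1, 28.0], [429.0, 287.0, 47.9, 125.8, 24.5], [429.0, 288.0, 48.5, 126.4, 23.5]]
bar [0.0072855  0.00674527] [ 0.53626846 -0.00470172  0.07531243]
```

```bash
cat >> h.py <<'E'
from scipy.spatial.transform import Rotation as Ro
RR=np.array([[.99782546,-.06591172],[.06591172,.99782546]]);P0=np.array([.5300,-.0110])
def W(x,y): return P0+RR@np.array([x,y])/1e3   # rest mm -> world
def go(x,y,z,yaw=True):
    from rig import robot
    o=robot.get_obs();M=Ro.from_quat(o["tool_rot"]).as_matrix();p=np.array(o["position"])
    t=np.r_[W(x,y),z/1e3];d=M.T@(t-p)
    a=np.arctan2(RR[1,0],RR[0,0]);b=np.arctan2(M[1,1],M[0,1]);tw=-((a-b+np.pi/2)%np.pi-np.pi/2)
    print("t",o["time"],"rest pose mm",np.round(np.r_[RR.T@(p[:2]-P0)*1e3,p[2]*1e3],1),"shift",np.round(d,4),"turn",round(tw,4),"F",np.round(o["ft_force"],1),"w",round(float(o["grip_width"]),4),"tilt",np.round(M[2],4))
E
python3 -c "
from h import *
go(0,-115,110)
go(-60,210,183)"
```

```text
t 0.1 rest pose mm [-327.9  637.2  181.7] shift [-0.552  -0.607   0.0726] turn 1.2441 F [0.1 0.2 0.5] w 0.0872 tilt [ 3.0e-04 -1.9e-03 -1.0e+00]
t 0.1 rest pose mm [-327.9  637.2  181.7] shift [-0.3908 -0.3186 -0.0008] turn 1.2441 F [0.1 0.2 0.5] w 0.0872 tilt [ 3.0e-04 -1.9e-03 -1.0e+00]
```

>>> {"name": "send_rows", "arguments": {
  "steps": [0, -0.045, -0.037, 0, 0.1, 0, -0.09, -0.074, 0, 0.2, 0, -0.14, -0.112, 0, 0.3, 0, -0.185, -0.15, 0, 0.4, 0, -0.23, -0.187, 0, 0.5, 0, -0.275, -0.225, 0, 0.6, 0, -0.32, -0.26, 0, 0.7, 0, -0.36, -0.295, 0, 0.8],
  "force": 20
}}

```text
time: 1.1
position: [0.4336, 0.2236, 0.182]
tool_rot: [0.507, 0.862, -0.001, 0.0]
ft_force: [-0.4, 0.7, 0.1]
grip_width: 0.0149
```

```bash
python3 -c "
from h import *
go(0,-115,110)"
```

```text
t 1.1 rest pose mm [-80.7 240.5 182. ] shift [-0.3559 -0.0784  0.0725] turn 0.4403 F [-0.4  0.7  0.1] w 0.0149 tilt [-0.0011 -0.0015 -1.    ]
```

>>> {"name": "send_rows", "arguments": {
  "steps": [0, -0.05, -0.011, 0, 0.07, 0, -0.1, -0.022, 0, 0.14, 0, -0.15, -0.033, 0, 0.21, 0, -0.2, -0.044, 0, 0.28, 0, -0.25, -0.055, 0.02, 0.35, 0, -0.3, -0.066, 0.04, 0.44, 0, -0.35, -0.078, 0.06, 0.44, 0, -0.356, -0.078, 0.072, 0.44]
}}

```text
time: 2.1
position: [0.5387, -0.1291, 0.1092]
tool_rot: [0.685, 0.729, -0.001, 0.001]
ft_force: [-1.0, 1.0, -1.0]
grip_width: 0.0005
```

```bash
python3 - <<'E'
from h import *
from rig import cams
go(0,-115,80)
for n in("scene","top"):
    c=cams.camera(n); im=c["color"][150:250,270:370] if n=="scene" else c["color"][180:280,320:420]
    cv2.imwrite(f"pics/{n}1.png",cv2.resize(im[:,:,::-1],None,fx=4,fy=4,interpolation=cv2.INTER_CUBIC))
E
python3 -c "
import cv2;cv2.imwrite('pics/a1.png',cv2.hconcat([cv2.imread('pics/scene1.png'),cv2.imread('pics/top1.png')]))"
```

```text
t 2.1 rest pose mm [   0.9 -118.4  109.2] shift [ 0.0035 -0.0009  0.0292] turn -0.0041 F [-1.  1. -1.] w 0.0005 tilt [-2.2e-03 -6.0e-04 -1.0e+00]
```

View pics/a1.png

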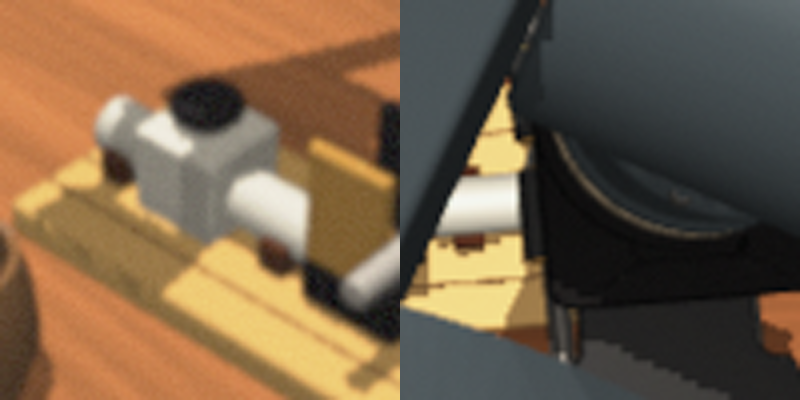

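Run:
```python
from h import *
from rig import cams
c=cams.camera("scene"); cv2.imwrite("pics/s2.png",c["color"][:,:,::-1])
```

```text
(no output)
```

View pics/s2.png

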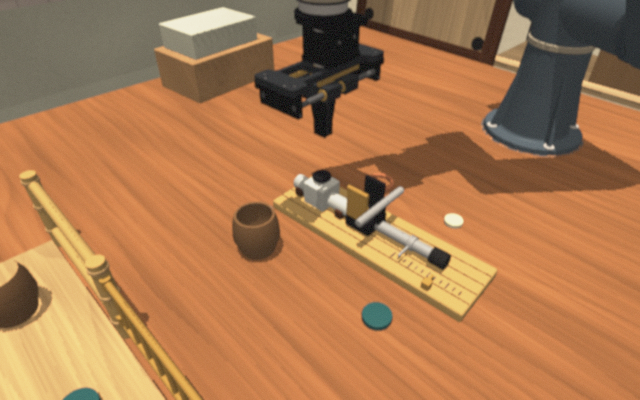

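Run:
```python
from h import *
s=np.load("scene0.npz");K=s["intrinsics"];T=np.linalg.inv(s["extrinsics"])
for p in[(.5387,-.1291,.109),(.5385,-.1258,.0735)]:
    q=T[:3,:3]@np.array(p)+T[:3,3];q2=K@q;print(q2[:2]/q[2],q[2])
from rig import cams
c=cams.camera("scene");print(c["range_z"][125:140,323].round(3),c["range_z"][178,322]); go(0,-115,80)
for v in (128,131):
  z=c["range_z"][v,323];T=c["extrinsics"];print(T[:3,:3]@(np.linalg.inv(K)@[323,v,1])*z+T[:3,3])
```

```text
[319.97093378 155.25363547] 0.6935080985318454
[321.38904145 174.43817565] 0.7136428400522534
[0.644 0.646 0.646 0.644 0.649 0.649 0.651 0.651 0.652 0.653 0.655 0.656
 0.656 0.955 0.95 ] 0.7063873
t 2.3 rest pose mm [  -0.5 -113.5  110.3] shift [-0.0015  0.0005  0.0303] turn 0.0009 F [0.1 1.  0.6] w 0.0005 tilt [-3.0e-04 -2.5e-03 -1.0e+00]
[ 0.54751627 -0.11369669  0.16725457]
[ 0.54540004 -0.11581018  0.16057712]
```

Run:
```python
from h import *
from rig import cams
c=cams.camera("scene"); cv2.imwrite("pics/s3.png",cv2.resize(c["color"][0:200,230:430,::-1],None,fx=3,fy=3,interpolation=cv2.INTER_CUBIC))
go(0,-115,80)
np.savez("s3.npz",**c)
```

```text
t 2.35 rest pose mm [-1.000e-01 -1.134e+02  1.108e+02] shift [-0.0016  0.0002  0.0308] turn 0.0016 F [ 0.2  0.  -0.4] w 0.0005 tilt [-9.0e-04 -1.5e-03 -1.0e+00]
```

View pics/s3.png

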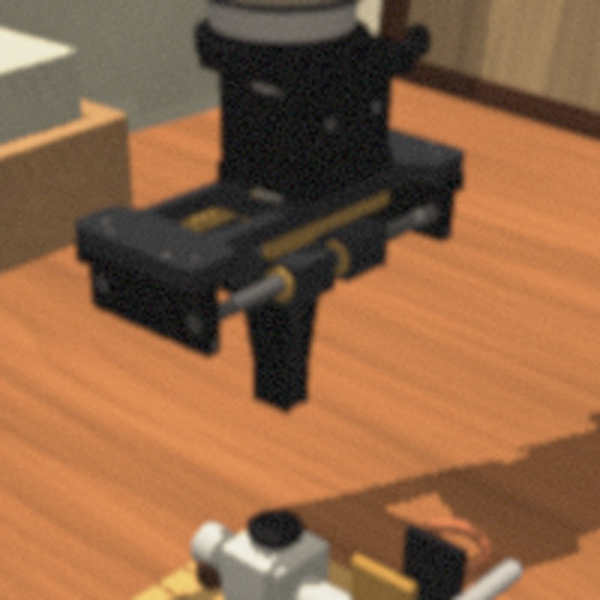

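Run:
```python
from h import *
c=np.load("s3.npz");K=c["intrinsics"];T=c["extrinsics"];Z=c["range_z"]
v,u=np.mgrid[90:140,310:342];v=v.ravel();u=u.ravel()
P=((np.linalg.inv(K)@np.c_[u,v,np.ones(len(u))].T)*Z[v,u]).T@T[:3,:3].T+T[:3,3]
m=Z[v,u]<.75
P=P[m];v=v[m];u=u[m]
for r in range(100,140,3):
    k=v==r
    if k.any(): print(r,u[k].min(),u[k].max(),P[k].min(0).round(4),P[k].max(0).round(4))
# all arm points
v,u=np.mgrid[0:140,240:400];v=v.ravel();u=u.ravel()
P=((np.linalg.inv(K)@np.c_[u,v,np.ones(len(u))].T)*Z[v,u]).T@T[:3,:3].T+T[:3,3]
m=(Z[v,u]>.3)&(P[:,2]>.12)&(P[:,2]<.3)&(abs(P[:,0]-.53)<.15)&(abs(P[:,1]+.13)<.1);P=P[m]
h=np.histogram(P[:,2],bins=20);print(h[0],h[1].round(3)); print(P.min(0),P.max(0))
```

```text
100 310 336 [ 0.5209 -0.1143  0.2031] [ 0.5965 -0.0841  0.2364]
103 310 335 [ 0.523  -0.1271  0.1991] [0.9474 0.2957 0.4812]
106 311 335 [ 0.5237 -0.133   0.1949] [ 0.5548 -0.1114  0.2051]
109 312 334 [ 0.526  -0.1329  0.1909] [ 0.5537 -0.1114  0.2001]
112 312 334 [ 0.5263 -0.1324  0.1861] [0.9474 0.2957 0.4812]
115 313 333 [ 0.5274 -0.133   0.1816] [ 0.5504 -0.1111  0.1902]
118 314 333 [ 0.5276 -0.132   0.1768] [ 0.5497 -0.112   0.1845]
121 314 332 [ 0.5297 -0.134   0.1706] [ 0.5493 -0.1122  0.1794]
124 314 332 [ 0.5297 -0.1353  0.1646] [0.9474 0.2957 0.4812]
127 314 332 [ 0.5293 -0.1331  0.1612] [ 0.5481 -0.1112  0.1693]
130 314 332 [ 0.5277 -0.1338  0.1555] [ 0.5474 -0.1115  0.1641]
133 314 332 [ 0.5285 -0.1341  0.1501] [ 0.5474 -0.1122  0.1585]
136 321 327 [ 0.5393 -0.1195  0.1507] [ 0.5459 -0.1112  0.1541]
[  71   79   83   85   87  100  110   73   19  218  537  800  713  596
 1219  974  327  322  347  337] [0.149 0.156 0.164 0.172 0.179 0.187 0.194 0.202 0.209 0.217 0.224 0.232
 0.24  0.247 0.255 0.262 0.27  0.277 0.285 0.292 0.3  ]
[ 0.441579   -0.15540166  0.14891301] [ 0.63575059 -0.07906187  0.29999293]
```

>>> {"name": "send_rows", "arguments": {
  "steps": [0, -0.001, 0, 0.007, 0, 0, -0.0016, 0, 0.014, 0, 0, -0.0016, 0, 0.02, 0, 0, -0.0016, 0, 0.027, 0, 0, -0.0016, 0, 0.027, 0]
}}

```text
time: 2.98
position: [0.5369, -0.1255, 0.083]
tool_rot: [0.683, 0.731, -0.001, -0.001]
ft_force: [-0.2, 0.1, 0.4]
grip_width: 0.0006
```

```bash
cat > tip.py <<'E'
from h import *
from rig import cams
go(0,-115,67)
c=cams.camera("scene");K=c["intrinsics"];T=c["extrinsics"];Z=c["range_z"]
v,u=np.mgrid[60:200,300:345];v=v.ravel();u=u.ravel()
P=((np.linalg.inv(K)@np.c_[u,v,np.ones(len(u))].T)*Z[v,u]).T@T[:3,:3].T+T[:3,3]
m=(Z[v,u]>.1)&(np.hypot(P[:,0]-.538,P[:,1]+.124)<.02)&(P[:,2]>.08)
P=P[m];print("tip z",P[:,2].min(),P[P[:,2]<P[:,2].min()+.01].mean(0),"topcap",c["range_z"][178,322])
import sys
cv2.imwrite(sys.argv[1],cv2.resize(c["color"][50:250,230:430,::-1],None,fx=3,fy=3,interpolation=cv2.INTER_CUBIC))
E
python3 tip.py pics/s4.png
```

```text
t 2.975 rest pose mm [  -0.7 -114.7   83. ] shift [-0.0003  0.0007  0.016 ] turn 0.0016 F [-0.2  0.1  0.4] w 0.0006 tilt [-2.0e-04 -2.9e-03 -1.0e+00]
tip z 0.12219990746917053 [ 0.54181916 -0.12003165  0.12747285] topcap 0.7061223
```

View pics/s4.png

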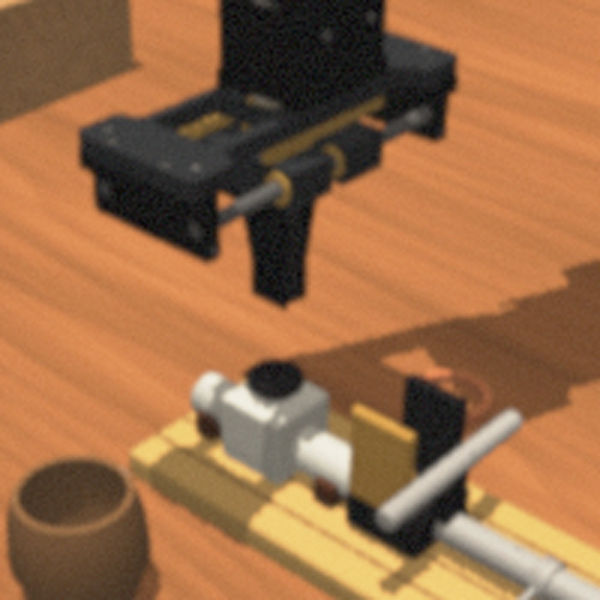

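>>> {"name": "send_rows", "arguments": {
  "steps": [0, 0, 0, 0.01, 0, 0, 0, 0, 0.02, 0, 0, 0, 0, 0.03, 0, 0, 0, 0, 0.04, 0, 0, 0, 0, 0.04, 0]
}}

```text
time: 3.65
position: [0.5363, -0.1254, 0.0422]
tool_rot: [0.683, 0.731, -0.001, -0.002]
ft_force: [-1.0, -0.5, 0.1]
grip_width: 0.0004
```

```bash
python3 tip.py pics/s5.png
```

```text
t 3.65 rest pose mm [  -1.2 -114.6   42.2] shift [-0.0004  0.0011 -0.0248] turn 0.0015 F [-1.  -0.5  0.1] w 0.0004 tilt [ 6.0e-04 -4.3e-03 -1.0e+00]
tip z 0.08128869625282437 [ 0.54123425 -0.12039386  0.08667794] topcap 0.7066451
```

View pics/s5.png

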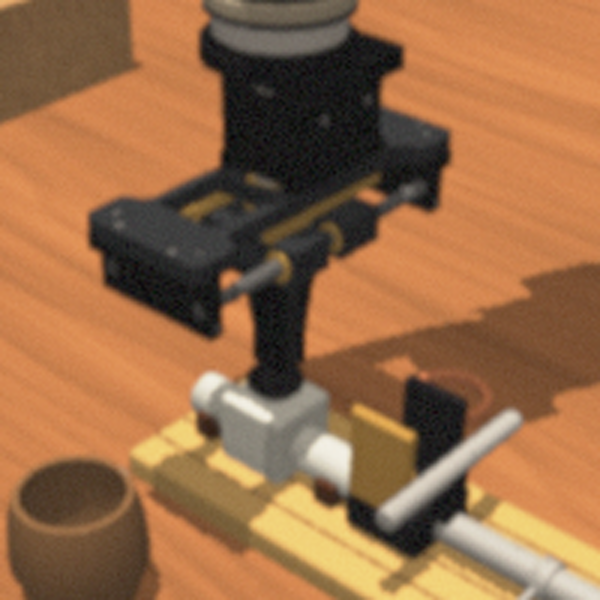

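>>> {"name": "send_rows", "arguments": {
  "steps": [0, 0, 0, 0.003, 0, 0, 0, 0, 0.006, 0, 0, 0, 0, 0.009, 0, 0, 0, 0, 0.009, 0]
}}

```text
time: 4.2
position: [0.5368, -0.1256, 0.0337]
tool_rot: [0.683, 0.731, -0.001, -0.001]
ft_force: [-0.6, -0.4, -0.4]
grip_width: 0.0002
```

>>> {"name": "send_rows", "arguments": {
  "steps": [0, 0, 0, 0.001, 0, 0, 0, 0, 0.002, 0, 0, 0, 0, 0.003, 0, 0, 0, 0, 0.003, 0]
}}

```text
time: 4.7
position: [0.5368, -0.1256, 0.0315]
tool_rot: [0.683, 0.731, -0.001, -0.001]
ft_force: [-1.8, 0.5, 6.0]
grip_width: 0.0009
```

>>> {"name": "send_rows", "arguments": {
  "steps": [0, 0, 0, 0.001, 0, 0, 0, 0, 0.002, 0, 0, 0, 0, 0.003, 0, 0, 0, 0, 0.003, 0]
}}

```text
time: 5.2
position: [0.5369, -0.1257, 0.0293]
tool_rot: [0.683, 0.731, -0.001, -0.001]
ft_force: [-1.7, 0.4, 5.7]
grip_width: 0.0002
```

>>> {"name": "send_rows", "arguments": {
  "steps": [0, 0, 0, 0.001, 0, 0, 0, 0, 0.002, 0, 0, 0, 0, 0.003, 0, 0, 0, 0, 0.003, 0]
}}

```text
time: 5.7
position: [0.5369, -0.1257, 0.0274]
tool_rot: [0.683, 0.731, -0.001, -0.0]
ft_force: [-1.9, 0.6, 7.7]
grip_width: 0.0002
```

>>> {"name": "send_rows", "arguments": {
  "steps": [0, 0, 0, 0.001, 0, 0, 0, 0, 0.002, 0, 0, 0, 0, 0.003, 0, 0, 0, 0, 0.003, 0]
}}

```text
time: 6.2
position: [0.5369, -0.1257, 0.0272]
tool_rot: [0.683, 0.731, -0.001, 0.0]
ft_force: [-4.7, 1.4, 20.1]
grip_width: 0.0005
```

>>> {"name": "send_rows", "arguments": {
  "steps": [0, 0, 0, -0.02, 0, 0, 0, 0, -0.05, 0, 0.03, 0, 0, -0.065, 0, 0.072, 0, 0, -0.065, 0]
}}

```text
time: 6.7
position: [0.5378, -0.1259, 0.0931]
tool_rot: [0.683, 0.731, -0.001, 0.001]
ft_force: [0.2, -0.5, -0.1]
grip_width: 0.0133
```

```bash
python3 -c "
from h import *
go(-7,-17,85)"
```

```text
t 6.7 rest pose mm [   0.2 -115.2   93.1] shift [ 0.0982 -0.007   0.0078] turn 0.0022 F [ 0.2 -0.5 -0.1] w 0.0133 tilt [-2.6e-03  7.0e-04 -1.0e+00]
```

>>> {"name": "send_rows", "arguments": {
  "steps": [0.072, 0.03, -0.002, 0, 0, 0.072, 0.06, -0.005, 0, 0, 0.072, 0.09, -0.007, 0, 0, 0.072, 0.098, -0.007, 0.008, 0, 0.072, 0.098, -0.007, 0.008, 0, 0.072, 0.098, -0.007, 0.008, 0]
}}

```text
time: 7.45
position: [0.5244, -0.0296, 0.0843]
tool_rot: [0.683, 0.731, -0.001, 0.001]
ft_force: [-0.2, -0.3, 0.2]
grip_width: 0.0687
```

```bash
cat > look.py <<'E'
from h import *
from rig import cams
import sys
n=sys.argv[1]
go(-7,-17,14)
c=cams.camera("scene");np.savez(n+"_s.npz",**c)
a=cv2.resize(c["color"][110:250,280:420,::-1],None,fx=4,fy=4,interpolation=cv2.INTER_CUBIC)
cv2.imwrite(f"pics/{n}.png",a)
E
python3 look.py l1
```

```text
t 7.45 rest pose mm [ -6.8 -18.2  84.3] shift [ 0.0014 -0.0002  0.0703] turn 0.0015 F [-0.2 -0.3  0.2] w 0.0687 tilt [-2.9e-03  5.0e-04 -1.0e+00]
```

View pics/l1.png

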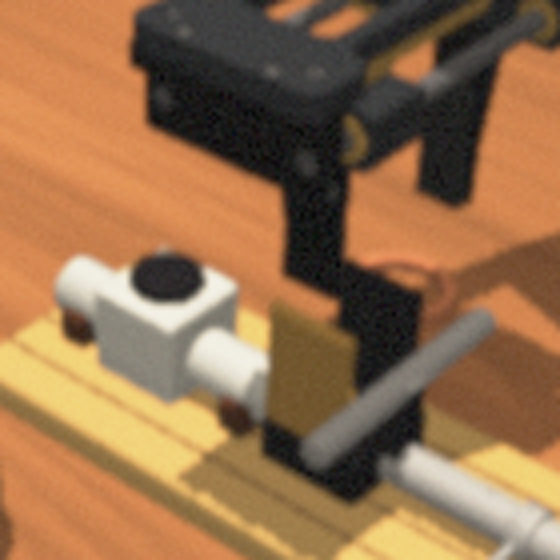

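Run:
```python
from h import *
c=np.load("l1_s.npz");K=c["intrinsics"];T=c["extrinsics"];Z=c["range_z"]
def box(n,cu0,cu1,cv0,cv1,zl,zh):
    v,u=np.mgrid[110+cv0//4:110+cv1//4,280+cu0//4:280+cu1//4];v=v.ravel();u=u.ravel()
    P=((np.linalg.inv(K)@np.c_[u,v,np.ones(len(u))].T)*Z[v,u]).T@T[:3,:3].T+T[:3,3]
    m=(Z[v,u]>.3)&(P[:,2]>zl)&(P[:,2]<zh);P=P[m];l=(P[:,:2]-P0)@RR*1e3
    print(n,m.sum(),"x",np.percentile(l[:,0],[2,25,50,75,98]).round(1),"y",np.percentile(l[:,1],[2,25,50,75,98]).round(1),"z",np.percentile(P[:,2],[2,98]).round(3))
box("tabfinger",285,350,200,290,.11,.2)
box("cheekfinger",415,480,120,205,.11,.2)
box("tab",270,350,310,430,.05,.11)
box("cheek",350,415,280,340,.05,.11)
box("bar",310,495,310,470,.066,.085)
```

```text
tabfinger 337 x [29.3 36.6 37.6 39.1 80.2] y [-27.  -20.1 -12.7  -7.3  18.7] z [0.127 0.196]
cheekfinger 306 x [-48.7 -42.7 -41.6 -40.8 -39.5] y [-26.2 -20.2 -13.9  -8.   -6. ] z [0.126 0.162]
tab 548 x [-17.1  24.7  25.3  25.8  36.7] y [-40.9 -33.  -24.5 -14.7   0.9] z [0.053 0.099]
cheek 234 x [-21.3 -18.2 -17.6 -17.2 -16. ] y [-35.9 -29.2 -22.3 -15.4  -7.8] z [0.068 0.096]
bar 751 x [-48.  -18.1  -1.3  25.6  54.7] y [-36.8 -12.3   2.9   7.5   9.8] z [0.067 0.084]
```

>>> {"name": "send_rows", "arguments": {
  "steps": [0.072, 0, 0, 0.012, 0, 0.072, 0, 0, 0.024, 0, 0.072, 0, 0, 0.036, 0, 0.072, 0, 0, 0.048, 0, 0.072, 0, 0, 0.06, 0, 0.072, 0, 0, 0.07, 0, 0.072, 0, 0, 0.07, 0]
}}

```text
time: 8.38
position: [0.524, -0.0297, 0.0137]
tool_rot: [0.683, 0.73, -0.001, 0.001]
ft_force: [0.3, 0.2, 0.3]
grip_width: 0.0722
```

```bash
python3 look.py l2
```

```text
t 8.375 rest pose mm [ -7.2 -18.3  13.7] shift [ 0.0013  0.0002 -0.0003] turn 0.0012 F [0.3 0.2 0.3] w 0.0722 tilt [-2.4e-03 -8.0e-04 -1.0e+00]
```

View pics/l2.png

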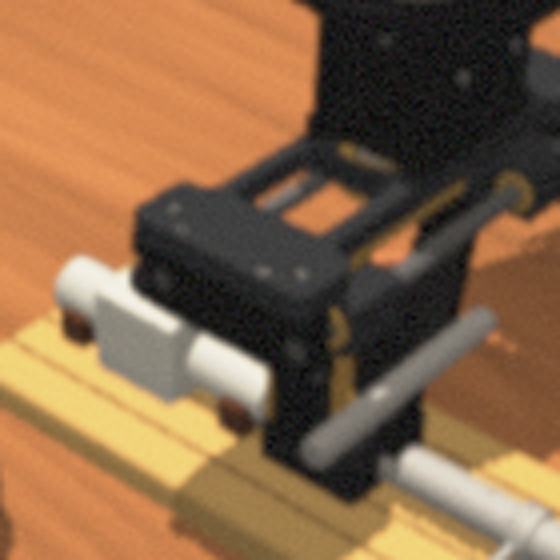

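>>> {"name": "send_rows", "arguments": {
  "steps": [0.072, 0.005, 0, 0, 0, 0.072, 0.012, 0, 0, 0, 0.072, 0.019, 0, 0, 0, 0.072, 0.026, 0, 0, 0, 0.072, 0.033, 0, 0, 0, 0.072, 0.04, 0, 0, 0, 0.072, 0.047, 0, 0, 0, 0.072, 0.047, 0, 0, 0]
}}

```text
time: 9.43
position: [0.5218, 0.017, 0.0145]
tool_rot: [0.683, 0.731, -0.001, 0.002]
ft_force: [1.3, -3.7, -1.1]
grip_width: 0.0721
```

```bash
cat > pm.py <<'E'
from h import *
from rig import cams
import sys
n=sys.argv[1]
go(-7,38.5,14)
c=cams.camera("scene");np.savez(n+"_s.npz",**c)
a=cv2.resize(c["color"][210:310,370:490,::-1],None,fx=6,fy=6,interpolation=cv2.INTER_CUBIC)
cv2.imwrite(f"pics/{n}.png",a)
d=cams.camera("top");np.savez(n+"_t.npz",**d)
cv2.imwrite(f"pics/{n}t.png",cv2.resize(d["color"][190:280,200:320,::-1],None,fx=6,fy=6,interpolation=cv2.INTER_CUBIC))
E
python3 pm.py m1
```

```text
t 9.425 rest pose mm [-6.4 28.4 14.5] shift [ 0.0101 -0.0006  0.0005] turn 0.0025 F [ 1.3 -3.7 -1.1] w 0.0721 tilt [-0.0038  0.0015 -1.    ]
```

View pics/m1.png

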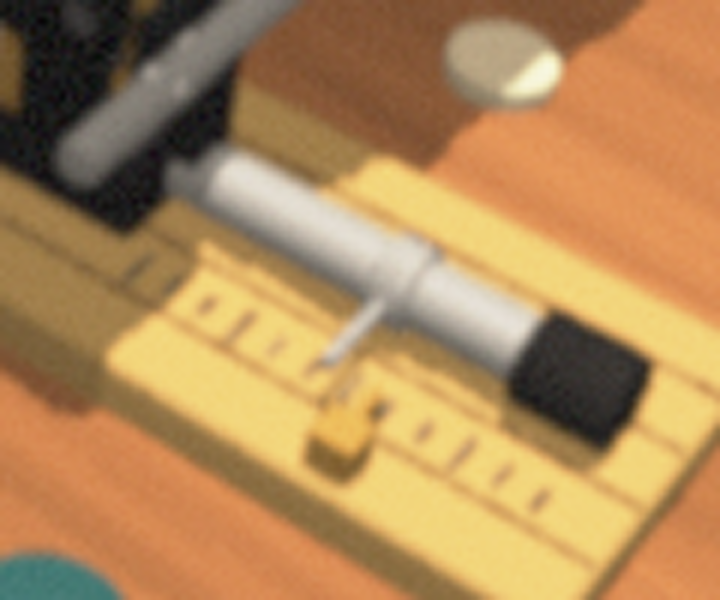

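View pics/m1t.png

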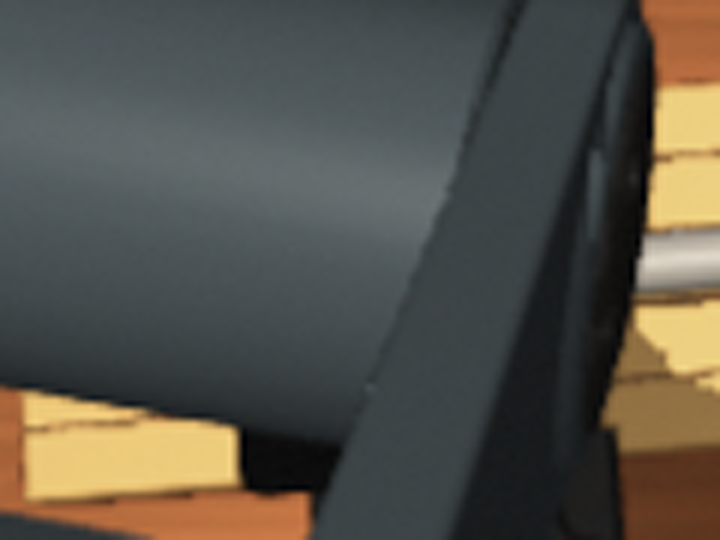

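```bash
python3 - <<'E'
from h import *
c=np.load("m1_s.npz");K=c["intrinsics"];T=c["extrinsics"];Z=c["range_z"]
g=lambda u,v,z:((ray(c,370+(u-2.5)/6,210+(v-2.5)/6,z)[:2]-P0)@RR*1e3).round(1)
print("ptr tip",g(330,358,.034),"mid",g(355,330,.034),"base",g(378,306,.034))
for z in(.022,.026,.031): print("fin tip",g(380,402,z),g(374,408,z))
def cloud(u0,u1,v0,v1,f):
    v,u=np.mgrid[v0:v1,u0:u1];v=v.ravel();u=u.ravel()
    P=((np.linalg.inv(K)@np.c_[u,v,np.ones(len(u))].T)*Z[v,u]).T@T[:3,:3].T+T[:3,3]
    l=(P[:,:2]-P0)@RR*1e3
    m=f(l,P[:,2]*1e3);return l[m],P[m,2]*1e3,u[m],v[m]
l,z,u,v=cloud(420,437,258,275,lambda l,z:(z>29)&(l[:,0]>14)&(l[:,0]<40)); print("ptr",np.c_[u,v,l,z].round(1).tolist())
l,z,u,v=cloud(418,440,268,292,lambda l,z:(z>29)&(l[:,0]>30)&(l[:,0]<52)); print("mark top",l.mean(0),l.min(0),l.max(0)); 
s=l[:,0]<40; print("fin",np.c_[u,v,l,z][s].round(1).tolist())
E
python3 -c "
import cv2,numpy as np
c=np.load('m1_s.npz');cv2.imwrite('pics/m1z.png',cv2.resize(c['color'][255:295,410:450,::-1],None,fx=14,fy=14,interpolation=cv2.INTER_NEAREST))"
```

```text
ptr tip [ 31.8 106.8] mid [ 20.2 106.4] base [  9.8 106.4]
fin tip [ 25.  118.3] [ 27.6 118.2]
fin tip [ 28.6 119.7] [ 31.1 119.6]
fin tip [ 33.1 121.4] [ 35.6 121.3]
ptr [[431.0, 262.0, 15.5, 106.9, 35.9], [432.0, 262.0, 14.5, 107.9, 35.8], [433.0, 262.0, 14.1, 109.2, 36.4], [430.0, 263.0, 19.4, 107.4, 37.2], [431.0, 263.0, 17.4, 108.0, 36.2], [432.0, 263.0, 15.4, 108.6, 35.0], [429.0, 264.0, 20.7, 106.8, 35.8], [430.0, 264.0, 19.6, 107.8, 35.7], [431.0, 264.0, 18.7, 108.8, 35.7], [432.0, 264.0, 15.8, 109.1, 33.6], [428.0, 265.0, 23.7, 106.9, 36.2], [429.0, 265.0, 23.2, 108.2, 36.7], [430.0, 265.0, 21.0, 108.7, 35.4], [431.0, 265.0, 19.4, 109.5, 34.7], [427.0, 266.0, 25.8, 106.7, 35.8], [428.0, 266.0, 25.4, 108.0, 36.3], [429.0, 266.0, 24.7, 109.1, 36.6], [430.0, 266.0, 21.9, 109.4, 34.6], [426.0, 267.0, 29.0, 106.9, 36.4], [427.0, 267.0, 27.8, 107.9, 36.1], [428.0, 267.0, 26.8, 108.9, 36.0], [429.0, 267.0, 23.3, 108.9, 33.3], [425.0, 268.0, 32.2, 107.2, 37.1], [426.0, 268.0, 29.8, 107.6, 35.5], [427.0, 268.0, 29.6, 108.9, 36.3], [428.0, 268.0, 26.2, 109.0, 33.7], [424.0, 269.0, 34.
[... 569 characters left out ...]
 [426.0, 269.0, 32.1, 108.9, 36.2], [423.0, 270.0, 36.1, 106.6, 35.8], [424.0, 270.0, 33.8, 107.1, 34.3], [425.0, 270.0, 34.3, 108.7, 35.8], [426.0, 270.0, 31.2, 108.8, 33.5], [423.0, 271.0, 34.1, 106.1, 31.7], [424.0, 271.0, 35.1, 107.9, 33.9], [425.0, 271.0, 34.5, 109.1, 34.3], [433.0, 275.0, 30.4, 120.0, 30.9], [431.0, 276.0, 33.0, 118.5, 30.0], [432.0, 276.0, 31.9, 119.5, 29.7], [433.0, 276.0, 31.3, 120.6, 30.1], [430.0, 277.0, 35.4, 118.4, 29.9], [431.0, 277.0, 36.1, 120.1, 31.7], [432.0, 277.0, 35.0, 121.0, 31.5], [429.0, 278.0, 38.6, 118.6, 30.6], [430.0, 278.0, 37.4, 119.5, 30.3], [431.0, 278.0, 36.4, 120.5, 30.3], [429.0, 279.0, 39.4, 119.3, 29.7], [430.0, 279.0, 38.8, 120.4, 30.1]]
```

View pics/m1z.png

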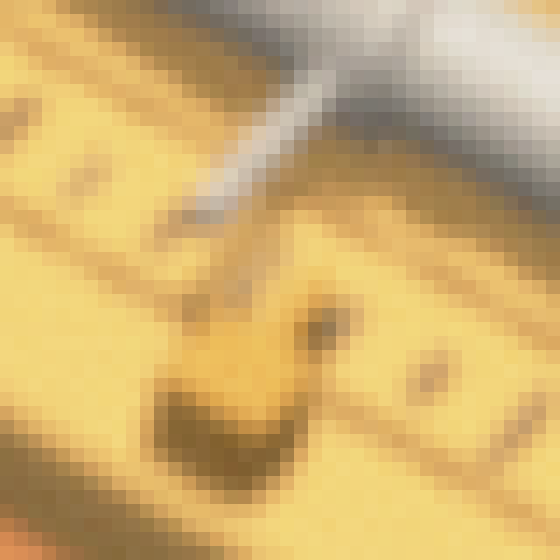

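>>> {"name": "send_rows", "arguments": {
  "steps": [0.072, 0.003, 0, 0, 0, 0.072, 0.006, 0, 0, 0, 0.072, 0.009, 0, 0, 0, 0.072, 0.012, 0, 0, 0, 0.072, 0.0125, 0, 0, 0, 0.072, 0.0125, 0, 0, 0]
}}

```text
time: 10.28
position: [0.521, 0.0288, 0.0146]
tool_rot: [0.683, 0.731, -0.001, 0.002]
ft_force: [-0.9, -4.2, -0.5]
grip_width: 0.072
```

```bash
cat > pf.py <<'E'
from h import *
import sys
def run(n,pb,pv):
    c=np.load(n);K=c["intrinsics"];T=c["extrinsics"];Z=c["range_z"]
    v,u=np.mgrid[210:300,380:470];v=v.ravel();u=u.ravel()
    P=((np.linalg.inv(K)@np.c_[u,v,np.ones(len(u))].T)*Z[v,u]).T@T[:3,:3].T+T[:3,3]
    l=(P[:,:2]-P0)@RR*1e3;z=P[:,2]*1e3
    m=(z>34.5)&(z<38)&(l[:,0]>16)&(l[:,0]<36)&(l[:,1]>55)&(l[:,1]<135)
    print("ptr",m.sum(),l[m].mean(0).round(2),np.median(l[m],0).round(2),z[m].mean())
    k=(z>29)&(z<32.5)&(l[:,0]>38)&(l[:,0]<52)&(l[:,1]>105)&(l[:,1]<135); print("block",k.sum(),np.percentile(l[k,1],[3,97]).round(1),l[k].mean(0))
    k=(z>28.8)&(z<32.5)&(l[:,0]>29)&(l[:,0]<38.5)&(l[:,1]>114)&(l[:,1]<126); print("fin",k.sum(),l[k].mean(0),z[k].mean())
for n in sys.argv[1:]: print(n);run(n,0,0)
E
python3 pm.py m2; python3 pf.py scene0.npz m1_s.npz m2_s.npz
python3 -c "
import cv2,numpy as np
c=np.load('m2_s.npz');cv2.imwrite('pics/m2z.png',cv2.resize(c['color'][250:295,410:455,::-1],None,fx=13,fy=13,interpolation=cv2.INTER_CUBIC))"
```

```text
t 10.275 rest pose mm [-6.4 40.3 14.6] shift [-0.0018 -0.0006  0.0006] turn 0.0022 F [-0.9 -4.2 -0.5] w 0.072 tilt [-0.0041  0.0014 -1.    ]
scene0.npz
ptr 23 [26.71 65.11] [27.22 65.13] 35.63855132200829
block 64 [114.6 125.4] [ 46.13714805 120.10518117]
fin 11 [ 34.4481319  119.96510845] 30.76135835527025
m1_s.npz
ptr 23 [ 25.63 108.04] [ 25.43 107.99] 36.04483151671461
block 60 [114.2 125. ] [ 46.12040322 119.71038578]
fin 10 [ 33.68496788 119.65337111] 30.361126779984687
m2_s.npz
ptr 33 [ 24.59 108.01] [ 23.46 119.31] 35.89632905270458
block 60 [114.6 125.2] [ 45.89658223 119.9377591 ]
fin 7 [ 35.01777028 119.84776106] 30.58821925306084
```

View pics/m2z.png

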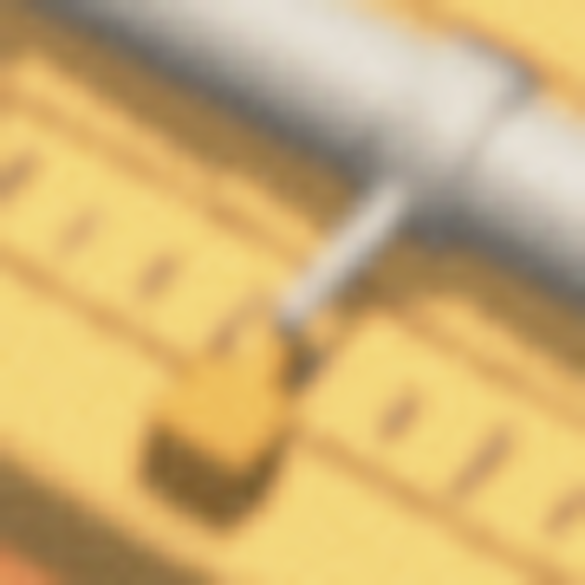

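>>> {"name": "send_rows", "arguments": {
  "steps": [0.072, 0, -0.0006, 0, 0, 0.072, 0, -0.0006, 0, 0, 0.072, 0, -0.0006, 0, 0, 0.06, 0, -0.0006, 0, 0, 0.055, 0, -0.0006, 0, 0, 0.05, 0, -0.0006, 0, 0, 0.045, 0, -0.0006, 0, 0, 0.04, 0, -0.0006, 0, 0],
  "force": 20
}}

```text
time: 11.38
position: [0.5229, 0.0286, 0.0146]
tool_rot: [0.683, 0.731, 0.001, 0.004]
ft_force: [4.7, -4.3, -4.2]
grip_width: 0.043
```

```bash
python3 pm.py m3; python3 pf.py m3_s.npz
```

```text
t 11.375 rest pose mm [-4.4 40.  14.6] shift [-0.0015 -0.0026  0.0006] turn 0.0017 F [ 4.7 -4.3 -4.2] w 0.043 tilt [-0.0046  0.0061 -1.    ]
m3_s.npz
ptr 30 [ 26.12 106.7 ] [ 26.26 118.69] 35.77493963585324
block 61 [114.5 125.3] [ 46.27805133 120.09411206]
fin 9 [ 34.28486582 120.05926285] 30.5946292856249
```

>>> {"name": "send_rows", "arguments": {
  "steps": [0.038, 0.0005, -0.001, 0, 0, 0.036, 0.0005, -0.002, 0, 0, 0.03, 0.0005, -0.0025, 0, 0, 0.03, 0.0005, -0.0025, 0, 0, 0.03, 0.0005, -0.0025, 0, 0, 0.03, 0.0005, -0.0025, 0, 0],
  "force": 20
}}

```text
time: 12.22
position: [0.5206, 0.0288, 0.0146]
tool_rot: [0.683, 0.731, 0.001, 0.004]
ft_force: [1.6, -4.2, -1.4]
grip_width: 0.0356
```

```bash
python3 pm.py m4; python3 pf.py m4_s.npz;python3 look.py l4
python3 -c "
import cv2,numpy as np
c=np.load('m4_s.npz');cv2.imwrite('pics/m4z.png',cv2.resize(c['color'][250:295,410:455,::-1],None,fx=12,fy=12,interpolation=cv2.INTER_CUBIC))
cv2.imwrite('pics/l4b.png',cv2.resize(c['color'][130:270,320:460,::-1],None,fx=4,fy=4,interpolation=cv2.INTER_CUBIC))"
```

```text
t 12.225 rest pose mm [-6.8 40.4 14.6] shift [-0.0019 -0.0002  0.0006] turn 0.002 F [ 1.6 -4.2 -1.4] w 0.0356 tilt [-0.0048  0.0061 -1.    ]
m4_s.npz
ptr 30 [ 24.86 104.86] [ 24.46 119.26] 35.98961304141376
block 59 [114.8 125.2] [ 45.97169777 120.14801089]
fin 9 [ 35.24733174 120.08429153] 30.73288930004482
t 12.325 rest pose mm [-6.8 40.4 14.6] shift [-0.0574 -0.0003  0.0009] turn 0.002 F [ 2.7 -4.6 -0.7] w 0.0354 tilt [-0.0048  0.006  -1.    ]
```

View pics/m4z.png

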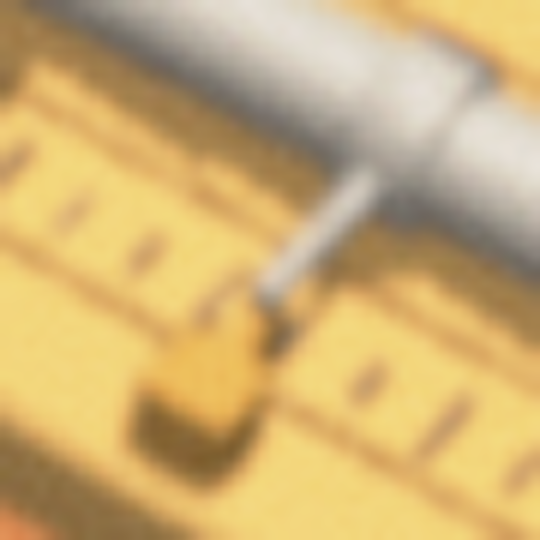

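View pics/l4b.png

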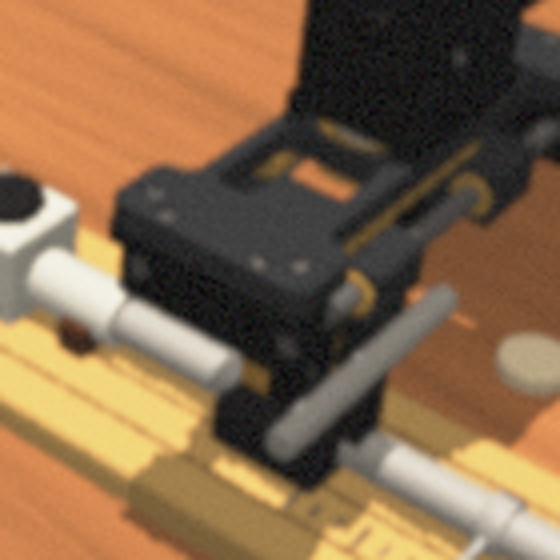

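```bash
sed -i 's/l\[:,1\]>55/l[:,1]>(55 if "0" in n else 100)/; s/(l\[:,0\]>16)&(l\[:,0\]<36)/(l[:,0]>16)\&(l[:,0]<33)/' pf.py; python3 pf.py m2_s.npz m4_s.npz; python3 -c "
from h import *
go(-7,40.4,14.6)
from rig import hand_in
hand_in(); go(-7,40.4,14.6)"
```

```text
m2_s.npz
ptr 23 [ 23.96 119.42] [ 24.28 119.66] 35.766365779358814
block 60 [114.6 125.2] [ 45.89658223 119.9377591 ]
fin 7 [ 35.01777028 119.84776106] 30.58821925306084
m4_s.npz
ptr 21 [ 25.15 119.59] [ 25.69 119.43] 35.92952396810881
block 59 [114.8 125.2] [ 45.97169777 120.14801089]
fin 9 [ 35.24733174 120.08429153] 30.73288930004482
t 12.375 rest pose mm [-6.7 40.3 14.7] shift [ 0.0001 -0.0003  0.0001] turn 0.002 F [ 2.  -4.7 -1.4] w 0.0354 tilt [-0.0048  0.0062 -1.    ]
the job is handed in; nothing more can be done
the job is handed in; nothing more can be done
```

I pressed the cap home, drew the leg out to its mark, held it there with the lever open, then squeezed the lever closed. I handed in at about 12.4 s, still pinching with the grip set to 20 N; no verdict is reported.

Last checks:
- **Cap:** it stopped moving at a hard stop with about 20 N on it, and in the picture it sits flush on the housing.
- **Leg:** the camera puts the pointer about 0.5 mm short of the mark, against a 4 mm allowance. The arm still feels the spring pull of about 4.5 N.
- **Lever:** the finger opening is 35.4 mm, against 36 mm expected when closed.
- **Pinch:** I set the grip force but did not measure the force on each finger separately.
- **Bystanders:** I did not touch the pot, striker, ring or coin as far as I know. I took no final measurement of where they are.

**Disagreement:** the reported TCP height was about 39 mm lower than where the camera showed the fingertips. Contact with the cap agreed with the camera, so I corrected all heights by that amount.

The arm also gave way by about 2 mm sideways while the lever was closing. I brought it back to centre before finishing.

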